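Put the masses away after the lesson

TASK

Put the masses away: thread the three steel ring masses on the stand's upright spindle one at a time, the widest first, then the middle one, then the smallest on top, each lying flat on the one below. Then stand the plain steel cylinder mass upright in the empty square well of the open walnut weights box. Set the masses down without dropping or banging them, let go of everything, and leave the beaker, bung, spirit level and dowel where they are.

Things in the scene. Friction and masses are not known exactly. Their poses are not given: they have to be found in the camera images.
- large_ring_mid (a point): Loose steel ring mass, lying flat: outside diameter 60 mm, 16 mm thick, round 20 mm hole through it, about 310 g. Point: its centre, half-way up (8 mm above its underside); z is the ring's axis (up). The widest of three rings that differ only in diameter (60, 47 and 34 mm).
- medium_ring_mid (a point): Loose steel ring mass, lying flat: outside diameter 47 mm, 16 mm thick, round 20 mm hole through it, about 180 g. Point: its centre, half-way up (8 mm above its underside); z is the ring's axis (up). The middle one of three rings that differ only in diameter (60, 47 and 34 mm).
- small_ring_mid (a point): Loose steel ring mass, lying flat: outside diameter 34 mm, 16 mm thick, round 20 mm hole through it, about 75 g. Point: its centre, half-way up (8 mm above its underside); z is the ring's axis (up). The smallest of three rings that differ only in diameter (60, 47 and 34 mm).
- cylinder_mid (a point): Loose plain solid steel cylinder mass standing on end: diameter 38 mm, 60 mm high, about 500 g. Point: its centre, 30 mm above its underside; z is its axis (up).
- stand_top (a point): Fixed ring stand: flat aluminium disc, 90 mm diameter, 10 mm thick, with an upright steel spindle in its middle, 8 mm thick, rounded tip 54 mm above the disc (64 mm above the bench). Point: on the spindle's axis at the disc's upper face, where the first ring rests, 10 mm above the bench; z up. Three rings stack 48 mm high on it.
- well (a point): Fixed walnut box, 76 (x) by 142 (y) mm, walls 34 mm high, 6 mm thick; a cross wall makes two compartments: the empty well (64 by 62 mm) at its +y end, the other full of low brass weights. Point: centre of the well's floor, 6 mm above the bench, 34 mm in +y from the box's middle; box axes, z up. Open lid: hinged 40 mm in -x of the point, leaning outward (-x) at 45 degrees to 90 mm height.
- beaker_mid (a point): Bystander, leave alone: open pale blue enamel beaker, 66 mm across the rim, 65 mm high, loose. Point: on its axis half-way up.
- bung_mid (a point): Bystander, leave alone: tapered cork bung, 28 mm across at the foot, 36 mm across at the top, 30 mm high, loose. Point: on its axis half-way up.
- level_mid (a point): Bystander, leave alone: small spirit level, wooden bar 24 mm by 130 mm by 20 mm high with a glass vial on top (28 mm high in all), loose, long along its own y. Point: centre of the bar, 10 mm above the bench.
- dowel_mid (a point): Bystander, leave alone: turned oak dowel, 18 mm thick, 150 mm long, lying loose along its own y (it can roll). Point: its centre, 9 mm above the bench.
Things that resemble listed ones, but are neither listed nor needed, are in the scene too. What is shaped like the part that bears medium_ring_mid but turquoise is not meant. Leave any blue look-alike of the part that bears small_ring_mid alone.

How it is judged:
On the way, in this order (a step that is already met when the one before it is completed fails the run):
1. the widest ring lies on the spindle, flat on what is below it (horizontal distance between large_ring_mid and stand_top below 0.009 m and z of large_ring_mid in the frame of stand_top between 0.004 and 0.012 m and angle between large_ring_mid's own z axis and vertical below 0.12 rad), for 0.2 s.
2. the middle ring lies on the spindle, flat on what is below it (horizontal distance between medium_ring_mid and stand_top below 0.009 m and z of medium_ring_mid in the frame of stand_top between 0.02 and 0.028 m and angle between medium_ring_mid's own z axis and vertical below 0.12 rad), for 0.2 s.
3. the smallest ring lies on the spindle, flat on what is below it (horizontal distance between small_ring_mid and stand_top below 0.009 m and z of small_ring_mid in the frame of stand_top between 0.036 and 0.044 m and angle between small_ring_mid's own z axis and vertical below 0.12 rad), for 0.2 s.
4. the cylinder mass stands in the empty well of the box (x of cylinder_mid in the frame of well between -0.016 and 0.016 m and y of cylinder_mid in the frame of well between -0.016 and 0.016 m and z of cylinder_mid in the frame of well between 0.025 and 0.035 m and angle between cylinder_mid's own z axis and vertical below 0.12 rad), for 0.2 s.
At the end, for the whole second after the job is handed in: Rings flat (0.12 rad) on the spindle, widest lowest, smallest on top, within 9 mm of its axis and 4 mm of seated height; cylinder upright (0.12 rad) on the empty well's floor, within 16 mm of its centre each way, 5 mm in height; all released, at rest; bystanders within 25 mm of their starts (all of step 1 and all of step 2 and all of step 3 and all of step 4 and linear speed of each of large_ring, medium_ring, small_ring, cylinder_mass below 0.02 m/s and distance of each of beaker_mid, bung_mid, level_mid, dowel_mid from where it was at the start of the episode below 0.025 m); the robot touches nothing.
It fails at once if the beaker, bung, level or dowel was moved by more than 25 mm (distance of any of beaker_mid, bung_mid, level_mid, dowel_mid from where it was at the start of the episode above 0.025 m).
It fails at once if a mass was dropped or banged down by more than about 12 mm (faster than 0.5 m/s) at its place on the stand or in the well ((horizontal distance between large_ring_mid and stand_top below 0.012 m and z of large_ring_mid in the frame of stand_top below 0.075 m and linear speed of large_ring above 0.5 m/s) or (horizontal distance between medium_ring_mid and stand_top below 0.012 m and z of medium_ring_mid in the frame of stand_top below 0.075 m and linear speed of medium_ring above 0.5 m/s) or (horizontal distance between small_ring_mid and stand_top below 0.012 m and z of small_ring_mid in the frame of stand_top below 0.075 m and linear speed of small_ring above 0.5 m/s) or (horizontal distance between cylinder_mid and well below 0.03 m and z of cylinder_mid in the frame of well below 0.09 m and linear speed of cylinder_mass above 0.5 m/s)).
It also fails if it takes over 109 s, if anything falls off the work surface, if the arm or the gripper's body presses on something with over 40 N, if the wrist force passes 120 N, or if a joint passes its speed limit or range.

ROBOT

A 6-joint arm with a two-finger parallel gripper is mounted at the origin on the work surface. World frame = base frame: x ahead of the robot, y to its left, z up, the work surface at z = 0. Lengths are in m, angles in rad, forces in N, time in s.
With the tool pointing down it reaches from about 0.35 to 0.775 m from the base axis. Payload 7.3 kg.
Tool frame: the origin (TCP) lies on the centre line of the jaws, within the pads' length; the fingertips stand 25 mm ahead of it and the grasp point (between the pads) lies 6 mm ahead of it; z points along the fingers, y is the line along which they close (so a half turn about z gives the same grasp; the last joint's range is limited). The gripper opens to 92 mm and grips with 3 to 60 N. Pads are 19 mm wide; open, the fingers measure 130 mm over their backs; the gripper's body (75 mm by 190 mm) begins 47 mm behind the grasp point.
Start: joints at [1.158, 0.342, 1.524, -0, 1.275, -0.146], TCP at [0.138, 0.506, 0.252] pointing down, gripper open.
Joint ranges: [-2.53, 2.53], [-0.77, 2.02], [0.04, 2.7], [-1, 4.14], [0.28, 2.66], [-3.11, 3.11]. Speed limits (rad/s): [2.57, 2.57, 3.14, 3.14, 3.14, 3.14].

INTERFACE

Orientations are given as [roll, pitch, yaw] about the fixed x, y, z axes, in that order (R = Rz(yaw) Ry(pitch) Rx(roll)).
In Python, from cell import status, read_camera, camera_info, ticket, models gives the robot as it stands.
- The arm moves only by the tool send_rows, never from a script. Its argument "plan" is a list of rows, each an object with "offset": the shift along the tool's x, y, z in mm, a list of three; "yaw": the turn about the tool's z in rad. In form: [{"offset": [dx, dy, dz], "yaw": yaw}, ...]. A call has 1 to 20 rows; each row shifts and turns the commanded pose from where the row before left it, along the tool's axes as they then stand; what a row does not reach is not made up. A row lasts 1/10 s, in which the tool goes at most 50 mm and 8.59 degrees, less where a joint would pass 70% of its speed; a pose out of reach is approached as far as the arm can. A call is refused whole if a number of a shift passes 50 or a number of a turn 0.15, either way. A call with a gripper value outside its range is refused whole. "hand" is the closure, from 0 (fully open) to 1 (shut), set as the call begins (left out, the last holds). The fingers move at their own pace and stop on an object; "squeeze" is the grip in N (left out, the last holds). Time passes only in rows, so rows that do not move let the fingers close. It gives the time, the measured TCP pose, the force, the opening and the grip force at its end, in the units of the state.
- status.observe(): the state, without advancing time (a new reading comes with each control period).
- read_camera(name): name is "scene" or "top"; returns the picture (384x512x3 uint8, red, green, blue); there is no depth.
- camera_info(name): a dict with "vfov" (degrees; the focal length in pixels is half the picture's height over the tangent of half this angle, whatever the lens; pixels are square), "cx", "cy" (the principal point, pixels), "distortion" ([k1, k2, p1, p2, k3] as OpenCV has them; the pictures are not rectified), "origin" and "attitude" of the camera in the world. Camera axes: x right, y down, z forward; pixel columns grow to the right and rows downward; lengths in m; the calibration is good to about 2 mm. A picture is of the moment at which its call begins. camera_info takes no time and is no camera call.
- ticket.hand_in(): hands the job in; it is judged then, once.
Trained networks look in the newest picture that a camera, given by its name, has taken for a name from the list of things; names that differ only in an ending like _2 or _b are one class to them, and where a whole thing is asked for, a point or a joint stands for the part that bears it (a point fixed in the world has none). Each returns a list of dicts, best first, with "conf" (0 to 1); they miss things now and then, are a little off and sometimes report something else, mostly with a low value. They report only what shows in the picture. A call takes as long as a camera call. They do not tell look-alikes from the thing itself.
- models.regions_of(camera, label): "mask" (384x512 bool, what is visible of it) and "extent" ([left, top, right, bottom] in pixels, round what is visible of it).
The state is a dict: "time": time; "qpos": joint angles; "qvel": joint speeds; "joint_efforts": joint torques, N m; "tool_pos": TCP position; "tool_rot": TCP orientation; "contact_force": force on the tool from outside, world axes, zero at the start; "torque": the same for the moment, N m; "opening": finger opening in m; "grip_force": force on a finger pad.
Only numpy, scipy, OpenCV 4.12 (cv2) and the standard library are available. Lean on these libraries where they do the work, as an engineer would, in place of code of your own. Each camera call takes 0.05 s, during which the arm holds its last target. There are 200 camera calls.

## Working session

There is one attempt and no reset: what is moved stays moved. The work goes in short steps, Python scripts to look and compute and a tool call to move; the robot and the scene stay as the last step left them, time stands still between calls to the robot, and variables do not carry over. Pictures are saved under pics/ and viewed, at most 14 in all, crops included, and the job is handed in when it is done.

Besides the shell and the picture viewer there is one more tool, called after "Request:" in YAML: its name, and indented under it one key for each argument. send_rows: Moves the arm, as the interface text tells. Its arguments: {"type":"object","properties":{"plan":{"type":"array"},"hand":{"type":"number"},"squeeze":{"type":"number"}},"required":["plan"]}

```bash
mkdir -p pics; python3 - <<'E'
from cell import status, read_camera, camera_info
import cv2
for n in("scene","top"):
    cv2.imwrite(f"pics/{n}0.png",cv2.resize(read_camera(n)[:,:,::-1],(800,600),interpolation=cv2.INTER_CUBIC)); print(n,camera_info(n))
print(status.observe())
E
```

```text
scene {'vfov': 55.87331147635988, 'cx': 252.38985032628088, 'cy': 194.66554253209745, 'distortion': array([-0.04006677,  0.        ,  0.        ,  0.        ,  0.        ]), 'origin': array([ 0.84287854, -0.37640232,  0.70555871]), 'attitude': array([-2.48550425,  0.01683664,  0.56626719])}
top {'vfov': 50.387428448865286, 'cx': 257.27939075915714, 'cy': 198.19301194924725, 'distortion': array([-0.01755035,  0.        ,  0.        ,  0.        ,  0.        ]), 'origin': array([0.4592936 , 0.00597448, 1.06421397]), 'attitude': array([-3.05185840e+00,  2.13706828e-03, -1.54596919e+00])}
{'time': 0.1, 'qpos': array([ 1.15798378e+00,  3.42620368e-01,  1.52490056e+00, -4.05313420e-05,
        1.27537873e+00, -1.45990900e-01]), 'qvel': array([ 0.00166276, -0.0013308 , -0.00384982,  0.00030868, -0.00037866,
       -0.0019444 ]), 'joint_efforts': array([ 1.07638174e-03, -4.32008708e+01, -2.44687110e+01,  7.16805551e-02,
        5.27961587e-02, -3.10336077e-05]), 'tool_pos': array([0.13828182, 0.50613342, 0.2511387 ]), 'tool_rot': array([-3.14029391e+00, -1.51785856e-04,  2.87478273e+00]), 'contact_force': array([ 0.19718937, -0.06861949, -0.47773213]), 'torque': array([-0.03665042, -0.07502261, -0.06552223]), 'grip_force': 0.0, 'opening': 0.09230734427990277}
```

View pics/scene0.png

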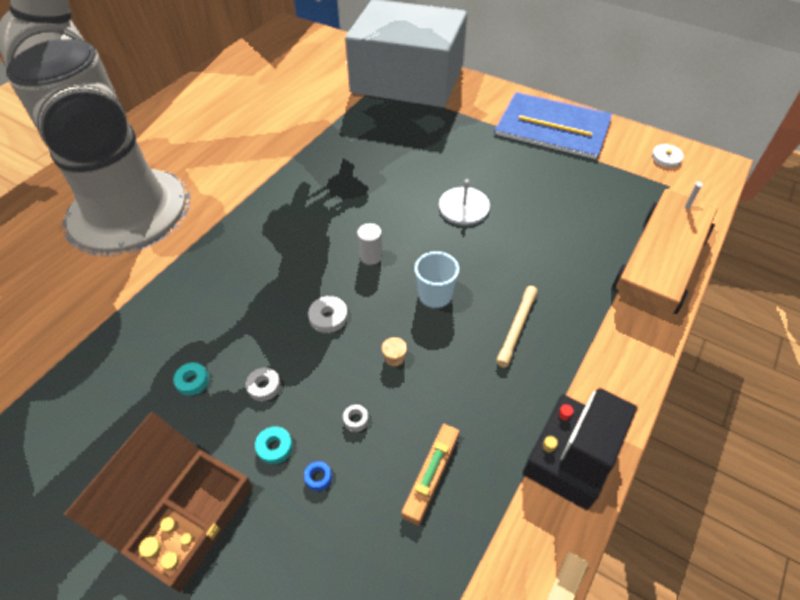

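View pics/top0.png

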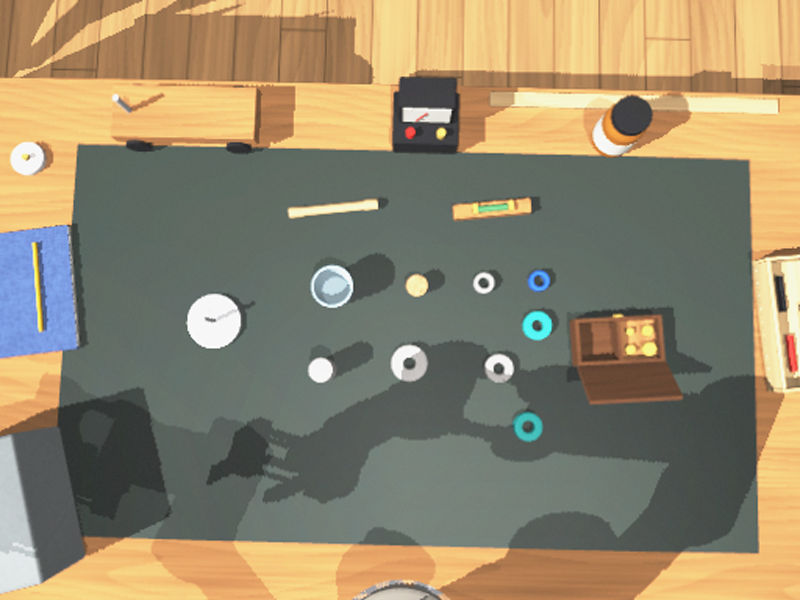

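The pictures show (800x600 px): stand at (214,321), cylinder at (320,370), large ring at (409,363), medium ring at (499,368), small ring at (484,283), box well at about (601,340) and the lid toward the robot. The coloured rings are decoys. Next I'll localise them with both cameras.

```bash
cat > h.py <<'E'
import numpy as np, cv2
from scipy.spatial.transform import Rotation as R
from scipy.optimize import least_squares
from cell import status, read_camera, camera_info, models
C={}
for n in("scene","top"):
    i=camera_info(n); f=192/np.tan(np.radians(i["vfov"])/2)
    C[n]=(np.array([[f,0,i["cx"]],[0,f,i["cy"]],[0,0,1]]),i["distortion"],R.from_euler("xyz",i["attitude"]).as_matrix(),i["origin"])
def proj(n,P):
    K,d,A,o=C[n]; r=cv2.Rodrigues(A.T)[0]
    return cv2.projectPoints(np.atleast_2d(P).astype(float),r,-A.T@o,K,d)[0][:,0]
def unproj(n,uv,z):
    K,d,A,o=C[n]; q=cv2.undistortPoints(np.array([[uv]],float),K,d)[0,0]
    v=A@[q[0],q[1],1]; return o+v*(z-o[2])/v[2]
def hullc(pts):
    h=cv2.convexHull(np.asarray(pts,np.float32)); m=cv2.moments(h); return np.array([m["m10"],m["m01"]])/m["m00"]
def cyl(x,y,r,z0,z1):
    a=np.linspace(0,2*np.pi,60); return np.array([[x+r*np.cos(t),y+r*np.sin(t),z] for z in(z0,z1) for t in a])
def maskc(m):
    ys,xs=np.nonzero(m); return hullc(np.c_[xs,ys])
def locate(obs,r,z0,z1):
    "obs: {cam: hull centroid px} -> xy (fit over cameras), plus each camera alone"
    def fit(ns): return least_squares(lambda p:np.concatenate([hullc(proj(n,cyl(*p,r,z0,z1)))-obs[n] for n in ns]),[.45,0],diff_step=1e-4).x
    return fit(list(obs)),{n:fit([n]).round(4) for n in obs}
E
python3 - <<'E'
from h import *
D=dict(large_ring_mid=(.03,0,.016,(409,363),(328,314)),medium_ring_mid=(.0235,0,.016,(499,368),(263,384)),small_ring_mid=(.017,0,.016,(484,283),(356,418)),cylinder_mid=(.019,0,.06,(320,370),(370,244)),beaker_mid=(.033,0,.065,(332,286),(436,280)),bung_mid=(.018,0,.03,(416,285),(394,352)),stand_top=(.045,0,.01,(214,321),(464,206)),level_mid=(.02,0,.02,(492,209),(431,475)),well=(.03,0,.03,(601,340),(205,490)))
I={n:read_camera(n) for n in("scene","top")}
for n in I: np.save(n,I[n])
for k,(r,z0,z1,t,s) in D.items():
    obs={}
    for n,uv in(("top",t),("scene",s)):
        uv=np.array(uv)*.64
        L=[d for d in models.regions_of(n,k) if d["mask"].any() and np.linalg.norm(maskc(d["mask"])-uv)<12]
        if L: obs[n]=maskc(L[0]["mask"]); e=L[0]["extent"]; print(k,n,round(L[0]["conf"],2),np.round(e),"pred uv",end=" ")
    if obs: print(k,*locate(obs,r,z0,z1))
    else: print(k,"none")
for n,(x,y,w,h) in dict(top=(350,190,100,75),scene=(40,260,130,98)).items():
    cv2.imwrite(f"pics/box_{n}.png",cv2.resize(I[n][y:y+h,x:x+w,::-1],(800,600),interpolation=cv2.INTER_CUBIC))
a=cv2.resize(I["top"][180:230,110:170,::-1],(400,333),interpolation=cv2.INTER_CUBIC);b=cv2.resize(I["scene"][105:155,270:330,::-1],(400,333),interpolation=cv2.INTER_CUBIC)
cv2.imwrite("pics/stand.png",np.hstack([a,b]))
E
```

```text
large_ring_mid top 0.67 [253. 220. 273. 242.] pred uv large_ring_mid scene 0.68 [194. 189. 220. 213.] pred uv large_ring_mid [ 0.46731057 -0.00132545] {'top': array([ 0.4672, -0.0033]), 'scene': array([0.467 , 0.0008])}
medium_ring_mid top 0.59 [310. 227. 328. 246.] pred uv medium_ring_mid scene 0.67 [157. 233. 179. 258.] pred uv medium_ring_mid [ 0.4612394  -0.14863887] {'top': array([ 0.461 , -0.1502]), 'scene': array([ 0.4612, -0.1475])}
small_ring_mid scene 0.74 [221. 256. 241. 279.] pred uv small_ring_mid [ 0.60403634 -0.11961005] {'scene': array([ 0.604 , -0.1196])}
cylinder_mid top 0.64 [195. 231. 213. 246.] pred uv cylinder_mid scene 0.81 [227. 146. 246. 171.] pred uv cylinder_mid [0.45207527 0.13805452] {'top': array([0.4513, 0.1366]), 'scene': array([0.4524, 0.1401])}
beaker_mid top 0.79 [203. 170. 230. 198.] pred uv beaker_mid scene 0.88 [265. 160. 292. 197.] pred uv beaker_mid [0.5846777  0.12785609] {'top': array([0.5858, 0.1244]), 'scene': array([0.5826, 0.1331])}
bung_mid top 0.42 [259. 176. 272. 189.] pred uv bung_mid scene 0.49 [248. 216. 261. 234.] pred uv bung_mid [ 0.59398477 -0.0089287 ] {'top': array([ 0.5951, -0.0121]), 'scene': array([ 0.5926, -0.0057])}
stand_top top 0.97 [121. 188. 154. 223.] pred uv stand_top scene 0.67 [282. 114. 314. 140.] pred uv stand_top [0.5283777  0.32683978] {'top': array([0.5276, 0.324 ]), 'scene': array([0.528 , 0.3327])}
level_mid top 0.56 [289. 129. 340. 143.] pred uv level_mid scene 0.65 [260. 273. 296. 336.] pred uv level_mid [ 0.72883789 -0.13660595] {'top': array([ 0.7274, -0.1361]), 'scene': array([ 0.7296, -0.1369])}
well none
```

View pics/box_top.png

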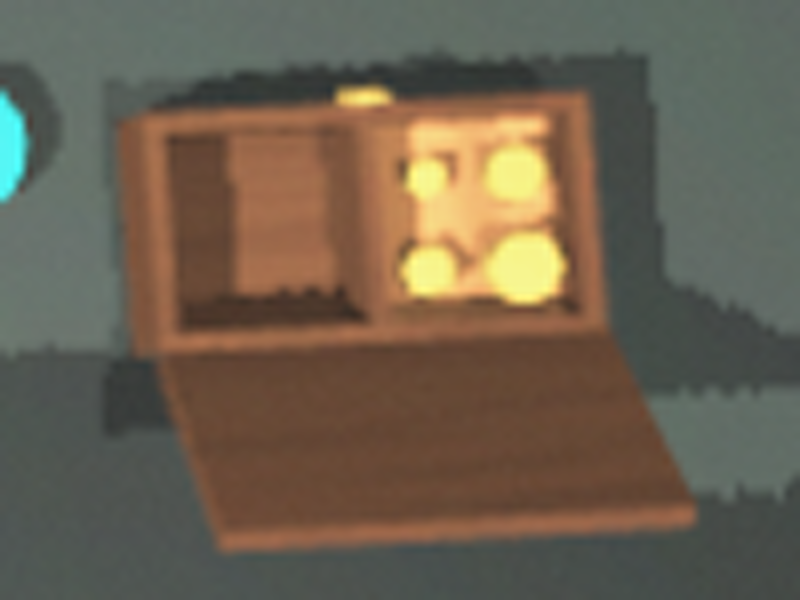

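View pics/box_scene.png

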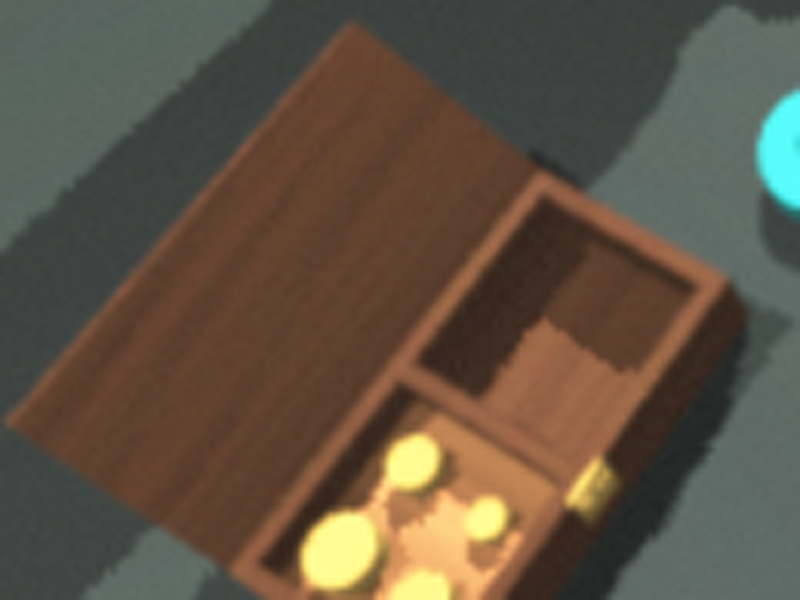

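View pics/stand.png

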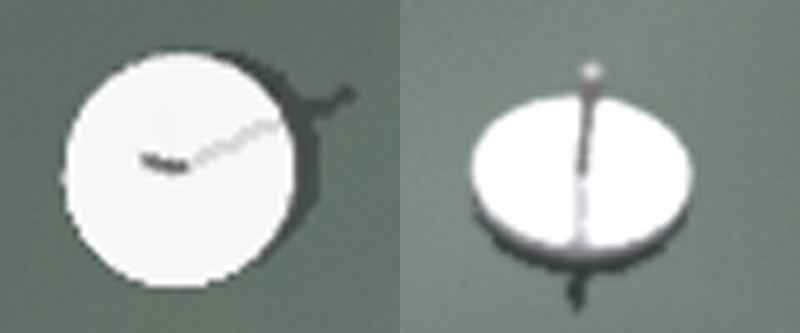

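Box crops: top-view outer rim corners at crop px (143,115), (157,352), (590,93), (606,332). Scene-view corners at (543,172), (738,282), (232,575). The stand crop shows the spindle foot at (187,166) in top, and in scene the foot at (582,178) and tip at (591,70).

```bash
python3 - <<'E'
from h import *
def px(p,s,o): return (np.array(p)+.5)/s-.5+o
T=lambda p:px(p,8,[350,190]); S=lambda p:px(p,800/130,[40,260])
O=[("top",T((143,115)),(.038,.071)),("top",T((157,352)),(-.038,.071)),("top",T((590,93)),(.038,-.071)),("top",T((606,332)),(-.038,-.071)),
("scene",S((543,172)),(-.038,.071)),("scene",S((738,282)),(.038,.071)),("scene",S((232,575)),(-.038,-.071))]
def W(p,l,z):
    c,s=np.cos(p[2]),np.sin(p[2]); return [p[0]+c*l[0]-s*l[1],p[1]+s*l[0]+c*l[1],z]
for sel in(("top","scene"),("top",),("scene",)):
    r=least_squares(lambda p:np.concatenate([proj(n,W(p,l,.034))[0]-u for n,u,l in O if n in sel]),[.5,-.25,0])
    print(sel,r.x.round(4),r.fun.round(1),"well",np.round(W(r.x,(0,.034),.006),4))
t=lambda p:px(p,400/60,[110,180]); s=lambda p:px(np.array(p)-[400,0],400/60,[270,105])
print("stand foot top",unproj("top",t((187,166)),.01),"tip top",unproj("top",t((147,160)),.063))
print("scene foot",unproj("scene",s((582,178)),.01),"tip",unproj("scene",s((591,70)),.062))
# disc upper face by threshold
for n,(x,y,w,h) in dict(top=(110,180,60,50),scene=(270,105,60,50)).items():
    m=(np.load(n+".npy")[y:y+h,x:x+w].min(2)>215).astype(np.uint8)
    k,l,st,ce=cv2.connectedComponentsWithStats(m); i=1+np.argmax(st[1:,4])
    ys,xs=np.nonzero(l==i); 
    print(n,"disc",st[i],unproj(n,hullc(np.c_[xs,ys])+[x,y],.01))
# small ring in top: nonteal pale blob
g=np.load("top.npy")[170:192,298:322]; m=(g.min(2)>110); ys,xs=np.nonzero(m); print("small",locate({"top":hullc(np.c_[xs,ys])+[298,170]},.017,0,.016),m.sum())
E
```

```text
('top', 'scene') [ 0.5131 -0.3403  0.0652] [-0.7 -0.9 -0.6 -0.4 -0.9 -0.4 -0.6 -0.3 -0.1  0.1 -1.3  0.3 -1.   0.1] well [ 0.5109 -0.3063  0.006 ]
('top',) [ 0.5119 -0.3421  0.0679] [-0.1 -0.3  0.2  0.1 -0.2  0.   0.1  0.2] well [ 0.5096 -0.3082  0.006 ]
('scene',) [ 0.5143 -0.3391  0.071 ] [ 0.5 -0.  -0.5 -0.1  0.   0.2] well [ 0.5119 -0.3051  0.006 ]
stand foot top [0.53004772 0.32063337 0.01      ] tip top [0.52834493 0.31977366 0.063     ]
scene foot [0.53150116 0.3237841  0.01      ] tip [0.52771093 0.32989517 0.062     ]
top disc [ 10   8  34  35 912] [0.52799862 0.32393209 0.01      ]
scene disc [ 11  15  32  22 539] [0.5293565  0.32620846 0.01      ]
small (array([ 0.60327481, -0.12290384]), {'top': array([ 0.6033, -0.1229])}) 140
```

Request:
send_rows:
  plan:
    - {"offset": [0, 0, 0], "yaw": -0.134}
    - {"offset": [0, 0, 0], "yaw": -0.134}
    - {"offset": [-18, -28, 0], "yaw": 0}
    - {"offset": [-18, -28, 0], "yaw": 0}
    - {"offset": [-18, -28, 0], "yaw": 0}
    - {"offset": [-18, -28, 0], "yaw": 0}
    - {"offset": [-18, -28, 0], "yaw": 0}
    - {"offset": [-18, -28, 0], "yaw": 0}
    - {"offset": [-18, -28, 0], "yaw": 0}
    - {"offset": [-18, -28, 0], "yaw": 0}
    - {"offset": [-18, -28, 0], "yaw": 0}
    - {"offset": [-18, -28, 0], "yaw": 0}
    - {"offset": [-18, -28, 0], "yaw": 0}
    - {"offset": [-18, -28, 0], "yaw": 0}
    - {"offset": [-18, -28, 0], "yaw": 0}
    - {"offset": [-18, -28, 0], "yaw": 0}
    - {"offset": [-18, -28, 0], "yaw": 0}
    - {"offset": [-18, -28, 0], "yaw": 0}
    - {"offset": [-18, -28, 0], "yaw": 0}
    - {"offset": [-18, -28, 0], "yaw": 0}
  hand: 0

```text
time: 3.1
tool_pos: [0.4636, 0.0015, 0.2518]
tool_rot: [3.141, 0.0, -3.141]
contact_force: [-0.0, 0.5, 0.3]
opening: 0.0917
grip_force: 0.0
```

Request:
send_rows:
  plan:
    - {"offset": [-4, -3, 10], "yaw": 0}
    - {"offset": [0, 0, 20], "yaw": 0}
    - {"offset": [0, 0, 25], "yaw": 0}
    - {"offset": [0, 0, 25], "yaw": 0}
    - {"offset": [0, 0, 25], "yaw": 0}
    - {"offset": [0, 0, 25], "yaw": 0}
    - {"offset": [0, 0, 25], "yaw": 0}
    - {"offset": [0, 0, 20], "yaw": 0}
    - {"offset": [0, 0, 15], "yaw": 0}
    - {"offset": [0, 0, 12], "yaw": 0}
    - {"offset": [0, 0, 10], "yaw": 0}
    - {"offset": [0, 0, 8], "yaw": 0}
    - {"offset": [0, 0, 4], "yaw": 0}
    - {"offset": [0, 0, 0], "yaw": 0}
    - {"offset": [0, 0, 0], "yaw": 0}

```text
time: 4.6
tool_pos: [0.4673, -0.0001, 0.028]
tool_rot: [3.142, 0.001, -3.14]
contact_force: [0.0, 0.3, 0.9]
opening: 0.0919
grip_force: 0.0
```

Request:
send_rows:
  plan:
    - {"offset": [0, 0, 0], "yaw": 0}
    - {"offset": [0, 0, 0], "yaw": 0}
    - {"offset": [0, 0, 0], "yaw": 0}
    - {"offset": [0, 0, 0], "yaw": 0}
    - {"offset": [0, 0, 0], "yaw": 0}
    - {"offset": [0, 0, 0], "yaw": 0}
    - {"offset": [0, 0, 0], "yaw": 0}
    - {"offset": [0, 0, 0], "yaw": 0}
    - {"offset": [0, 0, 0], "yaw": 0}
    - {"offset": [0, 0, 0], "yaw": 0}
    - {"offset": [0, 0, 0], "yaw": 0}
    - {"offset": [0, 0, 0], "yaw": 0}
  hand: 1
  squeeze: 30

```text
time: 5.8
tool_pos: [0.4672, -0.0003, 0.0278]
tool_rot: [-3.141, 0.0, -3.14]
contact_force: [-0.2, -3.3, 4.5]
opening: 0.0602
grip_force: 30.0
```

Request:
send_rows:
  plan:
    - {"offset": [0, 0, -6], "yaw": 0}
    - {"offset": [0, 0, -12], "yaw": 0}
    - {"offset": [0, 0, -20], "yaw": 0}
    - {"offset": [0, 0, -25], "yaw": 0}
    - {"offset": [0, 0, -25], "yaw": 0}
    - {"offset": [0, 0, -25], "yaw": 0}
    - {"offset": [0, 0, -20], "yaw": 0}
    - {"offset": [0, 0, -12], "yaw": 0}
    - {"offset": [0, 0, -5], "yaw": 0}

```text
time: 6.7
tool_pos: [0.467, 0.0002, 0.1786]
tool_rot: [3.141, 0.001, -3.14]
contact_force: [0.4, 0.0, -4.0]
opening: 0.0599
grip_force: 30.0
```

Request:
send_rows:
  plan:
    - {"offset": [-2, 10, 0], "yaw": 0}
    - {"offset": [-4, 20, 0], "yaw": 0}
    - {"offset": [-5, 25, 0], "yaw": 0}
    - {"offset": [-5, 25, 0], "yaw": 0}
    - {"offset": [-5, 25, 0], "yaw": 0}
    - {"offset": [-5, 25, 0], "yaw": 0}
    - {"offset": [-5, 25, 0], "yaw": 0}
    - {"offset": [-5, 25, 0], "yaw": 0}
    - {"offset": [-5, 25, 0], "yaw": 0}
    - {"offset": [-5, 25, 0], "yaw": 0}
    - {"offset": [-5, 25, 0], "yaw": 0}
    - {"offset": [-5, 25, 0], "yaw": 0}
    - {"offset": [-4, 20, 0], "yaw": 0}
    - {"offset": [-2, 15, 0], "yaw": 0}
    - {"offset": [0, 10, 0], "yaw": 0}
    - {"offset": [0, 0, 0], "yaw": 0}
    - {"offset": [0, 0, 0], "yaw": 0}

```text
time: 8.4
tool_pos: [0.5283, 0.3245, 0.1773]
tool_rot: [-3.141, -0.001, -3.14]
contact_force: [0.3, -0.2, -2.7]
opening: 0.0597
grip_force: 30.0
```

Request:
send_rows:
  plan:
    - {"offset": [0, 0, 10], "yaw": 0}
    - {"offset": [0, 0, 20], "yaw": 0}
    - {"offset": [0, 0, 20], "yaw": 0}
    - {"offset": [0, 0, 15], "yaw": 0}
    - {"offset": [0, 0, 5], "yaw": 0}
    - {"offset": [0, 0, 0], "yaw": 0}
    - {"offset": [0, 0, 0], "yaw": 0}

```text
time: 9.1
tool_pos: [0.5291, 0.3248, 0.1084]
tool_rot: [3.141, 0.001, -3.141]
contact_force: [1.1, 0.7, -2.4]
opening: 0.0597
grip_force: 30.0
```

```bash
python3 - <<'E'
from h import *
I={n:read_camera(n) for n in("scene","top")}
tp=status.observe()["tool_pos"]; print(tp, [proj(n,[tp[0],tp[1],.08]) for n in I])
a=cv2.resize(I["top"][170:240,90:180,::-1],(400,311),interpolation=cv2.INTER_CUBIC);b=cv2.resize(I["scene"][70:140,260:350,::-1],(400,311),interpolation=cv2.INTER_CUBIC)
cv2.imwrite("pics/st1.png",np.hstack([a,b]))
E
```

```text
[0.52919454 0.32502131 0.1087881 ] [array([[298.41213843, 110.99314218]]), array([[127.32904779, 202.63585572]])]
```

View pics/st1.png

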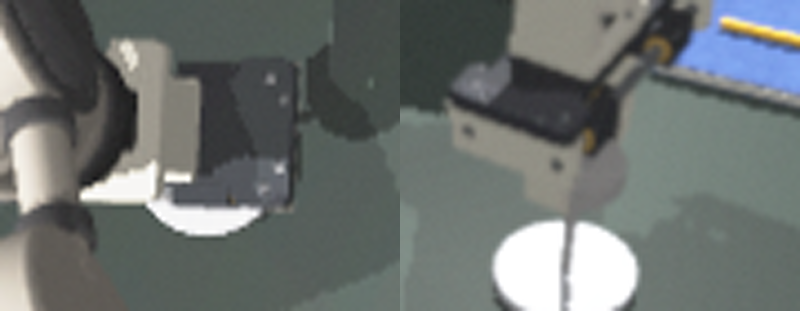

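The scene half shows the held ring's right edge at crop x≈628 (image u≈311), with the spindle below the finger. The disc is partly visible.

```bash
python3 - <<'E'
from h import *
p=proj("scene",cyl(.5292,.325,.03,.0805,.0965)); print(p.min(0),p.max(0))
for dx,dy in((.003,0),(0,.003)):
    q=proj("scene",cyl(.5292+dx,.325+dy,.03,.0805,.0965)); print(q.max(0)-p.max(0))
print("tip pred",proj("scene",[.5292,.325,.064]),"obs",298.65,115.5)
print("foot pred",proj("scene",[.5292,.325,.01]),"obs",297.2,131.2, proj("top",[.5292,.325,.01]),"obs top 137.6 204.5")
E
```

```text
[287.09438235  98.83128935] [310.43749752 118.32198804]
[1.03253008 0.3991231 ]
[ 0.5186989  -0.64938128]
tip pred [[297.92074245 115.7016851 ]] obs 298.65 115.5
foot pred [[296.35349955 130.72866818]] obs 297.2 131.2 [[135.93374077 204.7590002 ]] obs top 137.6 204.5
```

Request:
send_rows:
  plan:
    - {"offset": [0, 0, 4], "yaw": 0}
    - {"offset": [0, 0, 6], "yaw": 0}
    - {"offset": [0, 0, 6], "yaw": 0}
    - {"offset": [0, 0, 6], "yaw": 0}
    - {"offset": [0, 0, 6], "yaw": 0}
    - {"offset": [0, 0, 6], "yaw": 0}
    - {"offset": [0, 0, 6], "yaw": 0}
    - {"offset": [0, 0, 6], "yaw": 0}
    - {"offset": [0, 0, 6], "yaw": 0}
    - {"offset": [0, 0, 5], "yaw": 0}
    - {"offset": [0, 0, 4], "yaw": 0}
    - {"offset": [0, 0, 3], "yaw": 0}
    - {"offset": [0, 0, 0], "yaw": 0}
    - {"offset": [0, 0, 0], "yaw": 0}

```text
time: 10.6
tool_pos: [0.5287, 0.325, 0.0439]
tool_rot: [3.141, 0.0, -3.14]
contact_force: [0.3, -1.0, -1.9]
opening: 0.0594
grip_force: 30.0
```

Request:
send_rows:
  plan:
    - {"offset": [0, 0, 2], "yaw": 0}
    - {"offset": [0, 0, 2], "yaw": 0}
    - {"offset": [0, 0, 1], "yaw": 0}
    - {"offset": [0, 0, 1], "yaw": 0}
    - {"offset": [0, 0, 0], "yaw": 0}
    - {"offset": [0, 0, 0], "yaw": 0}

```text
time: 11.2
tool_pos: [0.5286, 0.3249, 0.0379]
tool_rot: [3.142, 0.0, -3.14]
contact_force: [-1.7, 0.4, 0.0]
opening: 0.0597
grip_force: 30.0
```

Request:
send_rows:
  plan:
    - {"offset": [0, 0, 0.5], "yaw": 0}
    - {"offset": [0, 0, 0], "yaw": 0}

```text
time: 11.4
tool_pos: [0.5286, 0.325, 0.0379]
tool_rot: [3.141, 0.0, -3.14]
contact_force: [-3.3, -1.4, 4.9]
opening: 0.0593
grip_force: 30.0
```

Request:
send_rows:
  plan:
    - {"offset": [0, 0, 0], "yaw": 0}
    - {"offset": [0, 0, 0], "yaw": 0}
    - {"offset": [0, 0, 0], "yaw": 0}
    - {"offset": [0, 0, 0], "yaw": 0}
    - {"offset": [0, 0, 0], "yaw": 0}
    - {"offset": [0, 0, 0], "yaw": 0}
    - {"offset": [0, 0, -5], "yaw": 0}
    - {"offset": [0, 0, -10], "yaw": 0}
    - {"offset": [0, 0, -20], "yaw": 0}
    - {"offset": [0, 0, -25], "yaw": 0}
    - {"offset": [0, 0, -25], "yaw": 0}
    - {"offset": [0, 0, -25], "yaw": 0}
    - {"offset": [0, 0, -20], "yaw": 0}
    - {"offset": [0, 0, -10], "yaw": 0}
  hand: 0

```text
time: 12.8
tool_pos: [0.5294, 0.3253, 0.1804]
tool_rot: [3.14, 0.004, -3.14]
contact_force: [0.4, 0.1, 0.4]
opening: 0.0916
grip_force: 0.0
```

Request:
send_rows:
  plan:
    - {"offset": [2, -12, 0], "yaw": 0}
    - {"offset": [3, -22, 0], "yaw": 0}
    - {"offset": [4, -28, 0], "yaw": 0}
    - {"offset": [4, -28, 0], "yaw": 0}
    - {"offset": [4, -28, 0], "yaw": 0}
    - {"offset": [4, -28, 0], "yaw": 0}
    - {"offset": [4, -28, 0], "yaw": 0}
    - {"offset": [4, -28, 0], "yaw": 0}
    - {"offset": [4, -28, 0], "yaw": 0}
    - {"offset": [4, -28, 0], "yaw": 0}
    - {"offset": [4, -28, 0], "yaw": 0}
    - {"offset": [4, -28, 0], "yaw": 0}
    - {"offset": [4, -28, 0], "yaw": 0}
    - {"offset": [4, -28, 0], "yaw": 0}
    - {"offset": [4, -28, 0], "yaw": 0}
    - {"offset": [4, -28, 0], "yaw": 0}
    - {"offset": [4, -28, 0], "yaw": 0}
    - {"offset": [3, -20, 0], "yaw": 0}
    - {"offset": [0, 0, 0], "yaw": 0}
    - {"offset": [0, 0, 0], "yaw": 0}

```text
time: 14.8
tool_pos: [0.4602, -0.149, 0.1764]
tool_rot: [3.14, -0.002, 3.141]
contact_force: [-0.4, 0.1, -1.0]
opening: 0.0915
grip_force: 0.0
```

Down 149 mm to z≈0.028, then close.

Request:
send_rows:
  plan:
    - {"offset": [0, 0, 10], "yaw": 0}
    - {"offset": [0, 0, 20], "yaw": 0}
    - {"offset": [0, 0, 25], "yaw": 0}
    - {"offset": [0, 0, 25], "yaw": 0}
    - {"offset": [0, 0, 25], "yaw": 0}
    - {"offset": [0, 0, 18], "yaw": 0}
    - {"offset": [0, 0, 12], "yaw": 0}
    - {"offset": [0, 0, 8], "yaw": 0}
    - {"offset": [0, 0, 4], "yaw": 0}
    - {"offset": [0, 0, 2], "yaw": 0}
    - {"offset": [0, 0, 0], "yaw": 0}
    - {"offset": [0, 0, 0], "yaw": 0}

```text
time: 16.0
tool_pos: [0.4615, -0.1493, 0.0287]
tool_rot: [-3.141, 0.001, -3.14]
contact_force: [-0.4, -0.4, 0.7]
opening: 0.0915
grip_force: 0.0
```

Request:
send_rows:
  plan:
    - {"offset": [0, 0, 0], "yaw": 0}
    - {"offset": [0, 0, 0], "yaw": 0}
    - {"offset": [0, 0, 0], "yaw": 0}
    - {"offset": [0, 0, 0], "yaw": 0}
    - {"offset": [0, 0, 0], "yaw": 0}
    - {"offset": [0, 0, 0], "yaw": 0}
    - {"offset": [0, 0, 0], "yaw": 0}
    - {"offset": [0, 0, 0], "yaw": 0}
    - {"offset": [0, 0, 0], "yaw": 0}
    - {"offset": [0, 0, 0], "yaw": 0}
    - {"offset": [0, 0, 0], "yaw": 0}
    - {"offset": [0, 0, 0], "yaw": 0}
    - {"offset": [0, 0, 0], "yaw": 0}
  hand: 1

```text
time: 17.3
tool_pos: [0.4612, -0.1492, 0.0282]
tool_rot: [3.142, 0.0, -3.14]
contact_force: [0.4, -0.8, 0.1]
opening: 0.0458
grip_force: 30.0
```

Request:
send_rows:
  plan:
    - {"offset": [0, 0, -6], "yaw": 0}
    - {"offset": [0, 0, -12], "yaw": 0}
    - {"offset": [0, 0, -20], "yaw": 0}
    - {"offset": [0, 0, -25], "yaw": 0}
    - {"offset": [0, 0, -25], "yaw": 0}
    - {"offset": [0, 0, -25], "yaw": 0}
    - {"offset": [0, 0, -20], "yaw": 0}
    - {"offset": [0, 0, -12], "yaw": 0}
    - {"offset": [0, 0, -5], "yaw": 0}

```text
time: 18.2
tool_pos: [0.4616, -0.1492, 0.1803]
tool_rot: [-3.14, 0.003, -3.14]
contact_force: [0.1, -0.3, -1.3]
opening: 0.0461
grip_force: 30.0
```

Request:
send_rows:
  plan:
    - {"offset": [-2, 12, 0], "yaw": 0}
    - {"offset": [-3, 22, 0], "yaw": 0}
    - {"offset": [-4, 28, 0], "yaw": 0}
    - {"offset": [-4, 28, 0], "yaw": 0}
    - {"offset": [-4, 28, 0], "yaw": 0}
    - {"offset": [-4, 28, 0], "yaw": 0}
    - {"offset": [-4, 28, 0], "yaw": 0}
    - {"offset": [-4, 28, 0], "yaw": 0}
    - {"offset": [-4, 28, 0], "yaw": 0}
    - {"offset": [-4, 28, 0], "yaw": 0}
    - {"offset": [-4, 28, 0], "yaw": 0}
    - {"offset": [-4, 28, 0], "yaw": 0}
    - {"offset": [-4, 28, 0], "yaw": 0}
    - {"offset": [-4, 28, 0], "yaw": 0}
    - {"offset": [-4, 28, 0], "yaw": 0}
    - {"offset": [-4, 28, 0], "yaw": 0}
    - {"offset": [-4, 28, 0], "yaw": 0}
    - {"offset": [-3, 20, 0], "yaw": 0}
    - {"offset": [0, 0, 0], "yaw": 0}
    - {"offset": [0, 0, 0], "yaw": 0}

```text
time: 20.2
tool_pos: [0.5274, 0.3253, 0.177]
tool_rot: [-3.14, -0.002, -3.139]
contact_force: [-0.1, -0.6, -1.8]
opening: 0.0459
grip_force: 30.0
```

```bash
python3 - <<'E'
from h import *
I={n:read_camera(n) for n in("scene","top")}
tp=status.observe()["tool_pos"]; z=tp[2]-.028
for n in I:
    p=proj(n,cyl(tp[0],tp[1],.0235,z,z+.016)); print(n,tp,p.min(0),p.max(0))
a=cv2.resize(I["top"][170:240,90:180,::-1],(400,311),interpolation=cv2.INTER_CUBIC);b=cv2.resize(I["scene"][70:140,260:350,::-1],(400,311),interpolation=cv2.INTER_CUBIC)
cv2.imwrite("pics/st2.png",np.hstack([a,b]))
E
```

```text
scene [0.52796884 0.32436347 0.17759324] [290.72527099  77.99901072] [310.23891624  94.84367227]
top [0.52796884 0.32436347 0.17759324] [104.7423361  189.61266014] [128.1328668  211.15752355]
```

View pics/st2.png

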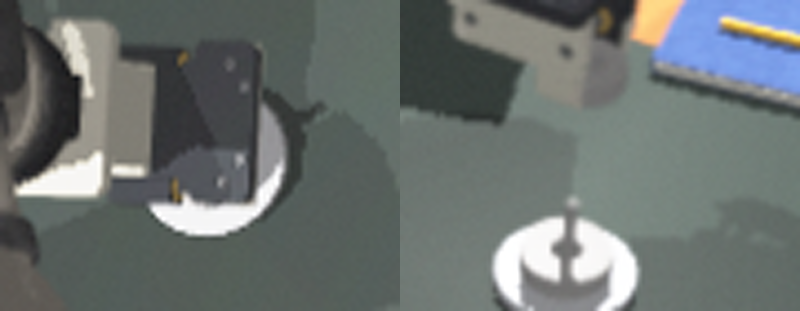

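The large ring is seated flat on the disc, centred on the spindle (scene crop 567,250). The held medium ring's edge at crop x≈628 (u≈311) matches the prediction. Lowering.

Request:
send_rows:
  plan:
    - {"offset": [-1, 0, 10], "yaw": 0}
    - {"offset": [0, 0, 20], "yaw": 0}
    - {"offset": [0, 0, 20], "yaw": 0}
    - {"offset": [0, 0, 15], "yaw": 0}
    - {"offset": [0, 0, 8], "yaw": 0}
    - {"offset": [0, 0, 6], "yaw": 0}
    - {"offset": [0, 0, 6], "yaw": 0}
    - {"offset": [0, 0, 6], "yaw": 0}
    - {"offset": [0, 0, 6], "yaw": 0}
    - {"offset": [0, 0, 6], "yaw": 0}
    - {"offset": [0, 0, 6], "yaw": 0}
    - {"offset": [0, 0, 5], "yaw": 0}
    - {"offset": [0, 0, 3], "yaw": 0}
    - {"offset": [0, 0, 0], "yaw": 0}
    - {"offset": [0, 0, 0], "yaw": 0}

```text
time: 21.8
tool_pos: [0.5297, 0.325, 0.0613]
tool_rot: [3.141, 0.0, -3.14]
contact_force: [0.7, 0.4, -2.0]
opening: 0.0461
grip_force: 30.0
```

Request:
send_rows:
  plan:
    - {"offset": [0, 0, 2], "yaw": 0}
    - {"offset": [0, 0, 1], "yaw": 0}
    - {"offset": [0, 0, 1], "yaw": 0}
    - {"offset": [0, 0, 1], "yaw": 0}
    - {"offset": [0, 0, 0], "yaw": 0}
    - {"offset": [0, 0, 0], "yaw": 0}

```text
time: 22.4
tool_pos: [0.5296, 0.3249, 0.0562]
tool_rot: [3.141, 0.0, -3.14]
contact_force: [-0.1, 0.5, -1.4]
opening: 0.0461
grip_force: 30.0
```

Request:
send_rows:
  plan:
    - {"offset": [0, 0, 1], "yaw": 0}
    - {"offset": [0, 0, 1], "yaw": 0}
    - {"offset": [0, 0, 0.5], "yaw": 0}
    - {"offset": [0, 0, 0], "yaw": 0}

```text
time: 22.8
tool_pos: [0.5297, 0.325, 0.0542]
tool_rot: [3.141, 0.0, -3.14]
contact_force: [-1.4, -1.0, 2.6]
opening: 0.046
grip_force: 30.0
```

Contact. Release and go up; the next target is the small ring at about (0.604, -0.121).

Request:
send_rows:
  plan:
    - {"offset": [0, 0, 0], "yaw": 0}
    - {"offset": [0, 0, 0], "yaw": 0}
    - {"offset": [0, 0, 0], "yaw": 0}
    - {"offset": [0, 0, 0], "yaw": 0}
    - {"offset": [0, 0, 0], "yaw": 0}
    - {"offset": [0, 0, 0], "yaw": 0}
    - {"offset": [0, 0, 0], "yaw": 0}
    - {"offset": [0, 0, -5], "yaw": 0}
    - {"offset": [0, 0, -10], "yaw": 0}
    - {"offset": [0, 0, -20], "yaw": 0}
    - {"offset": [0, 0, -25], "yaw": 0}
    - {"offset": [0, 0, -25], "yaw": 0}
    - {"offset": [0, 0, -25], "yaw": 0}
    - {"offset": [0, 0, -10], "yaw": 0}
    - {"offset": [0, 0, -3], "yaw": 0}
  hand: 0

```text
time: 24.3
tool_pos: [0.5301, 0.3252, 0.1785]
tool_rot: [3.14, 0.003, -3.14]
contact_force: [0.8, 0.1, -0.4]
opening: 0.0917
grip_force: 0.0
```

Request:
send_rows:
  plan:
    - {"offset": [-2, -12, 0], "yaw": 0}
    - {"offset": [-4, -22, 0], "yaw": 0}
    - {"offset": [-5, -28, 0], "yaw": 0}
    - {"offset": [-5, -28, 0], "yaw": 0}
    - {"offset": [-5, -28, 0], "yaw": 0}
    - {"offset": [-5, -28, 0], "yaw": 0}
    - {"offset": [-5, -28, 0], "yaw": 0}
    - {"offset": [-5, -28, 0], "yaw": 0}
    - {"offset": [-5, -28, 0], "yaw": 0}
    - {"offset": [-5, -28, 0], "yaw": 0}
    - {"offset": [-5, -28, 0], "yaw": 0}
    - {"offset": [-5, -28, 0], "yaw": 0}
    - {"offset": [-5, -28, 0], "yaw": 0}
    - {"offset": [-5, -28, 0], "yaw": 0}
    - {"offset": [-4, -28, 0], "yaw": 0}
    - {"offset": [-4, -28, 0], "yaw": 0}
    - {"offset": [0, -20, 0], "yaw": 0}
    - {"offset": [0, 0, 0], "yaw": 0}
    - {"offset": [0, 0, 0], "yaw": 0}
  hand: 0.25

```text
time: 26.2
tool_pos: [0.6032, -0.1214, 0.1753]
tool_rot: [3.14, -0.003, 3.141]
contact_force: [-0.5, 0.6, 1.0]
opening: 0.0687
grip_force: 0.0
```

Request:
send_rows:
  plan:
    - {"offset": [0, 0, 10], "yaw": 0}
    - {"offset": [0, 0, 20], "yaw": 0}
    - {"offset": [0, 0, 25], "yaw": 0}
    - {"offset": [0, 0, 25], "yaw": 0}
    - {"offset": [0, 0, 25], "yaw": 0}
    - {"offset": [0, 0, 18], "yaw": 0}
    - {"offset": [0, 0, 12], "yaw": 0}
    - {"offset": [0, 0, 8], "yaw": 0}
    - {"offset": [0, 0, 4], "yaw": 0}
    - {"offset": [0, 0, 1], "yaw": 0}
    - {"offset": [0, 0, 0], "yaw": 0}
    - {"offset": [0, 0, 0], "yaw": 0}

```text
time: 27.4
tool_pos: [0.6046, -0.1211, 0.0295]
tool_rot: [-3.141, 0.001, -3.14]
contact_force: [0.6, 0.6, 0.7]
opening: 0.069
grip_force: 0.0
```

Request:
send_rows:
  plan:
    - {"offset": [0, 0, 0], "yaw": 0}
    - {"offset": [0, 0, 0], "yaw": 0}
    - {"offset": [0, 0, 0], "yaw": 0}
    - {"offset": [0, 0, 0], "yaw": 0}
    - {"offset": [0, 0, 0], "yaw": 0}
    - {"offset": [0, 0, 0], "yaw": 0}
    - {"offset": [0, 0, 0], "yaw": 0}
    - {"offset": [0, 0, 0], "yaw": 0}
    - {"offset": [0, 0, 0], "yaw": 0}
    - {"offset": [0, 0, 0], "yaw": 0}
    - {"offset": [0, 0, 0], "yaw": 0}
    - {"offset": [0, 0, 0], "yaw": 0}
    - {"offset": [0, 0, 0], "yaw": 0}
  hand: 1
  squeeze: 20

```text
time: 28.7
tool_pos: [0.6042, -0.121, 0.0288]
tool_rot: [-3.142, 0.0, -3.14]
contact_force: [-0.8, -1.1, 0.8]
opening: 0.0324
grip_force: 20.0
```

Request:
send_rows:
  plan:
    - {"offset": [0, 0, -6], "yaw": 0}
    - {"offset": [0, 0, -12], "yaw": 0}
    - {"offset": [0, 0, -20], "yaw": 0}
    - {"offset": [0, 0, -25], "yaw": 0}
    - {"offset": [0, 0, -25], "yaw": 0}
    - {"offset": [0, 0, -25], "yaw": 0}
    - {"offset": [0, 0, -20], "yaw": 0}
    - {"offset": [0, 0, -12], "yaw": 0}
    - {"offset": [0, 0, -5], "yaw": 0}

```text
time: 29.6
tool_pos: [0.6046, -0.121, 0.1806]
tool_rot: [-3.141, 0.002, -3.14]
contact_force: [0.1, 0.4, -1.3]
opening: 0.032
grip_force: 20.0
```

Request:
send_rows:
  plan:
    - {"offset": [2, 12, 0], "yaw": 0}
    - {"offset": [4, 22, 0], "yaw": 0}
    - {"offset": [5, 28, 0], "yaw": 0}
    - {"offset": [5, 28, 0], "yaw": 0}
    - {"offset": [5, 28, 0], "yaw": 0}
    - {"offset": [5, 28, 0], "yaw": 0}
    - {"offset": [5, 28, 0], "yaw": 0}
    - {"offset": [5, 28, 0], "yaw": 0}
    - {"offset": [5, 28, 0], "yaw": 0}
    - {"offset": [5, 28, 0], "yaw": 0}
    - {"offset": [5, 28, 0], "yaw": 0}
    - {"offset": [5, 28, 0], "yaw": 0}
    - {"offset": [5, 28, 0], "yaw": 0}
    - {"offset": [5, 28, 0], "yaw": 0}
    - {"offset": [4, 28, 0], "yaw": 0}
    - {"offset": [4, 28, 0], "yaw": 0}
    - {"offset": [0, 20, 0], "yaw": 0}
    - {"offset": [0, 0, 0], "yaw": 0}
    - {"offset": [0, 0, 0], "yaw": 0}

```text
time: 31.5
tool_pos: [0.5285, 0.3251, 0.1774]
tool_rot: [-3.14, -0.002, -3.139]
contact_force: [1.1, -0.7, -1.4]
opening: 0.0321
grip_force: 20.0
```

```bash
python3 - <<'E'
from h import *
I={n:read_camera(n) for n in("scene","top")}
tp=status.observe()["tool_pos"]; z=tp[2]-.028
for n in I:
    p=proj(n,cyl(tp[0],tp[1],.017,z,z+.016)); print(n,tp,p.min(0),p.max(0))
a=cv2.resize(I["top"][170:240,90:180,::-1],(400,311),interpolation=cv2.INTER_CUBIC);b=cv2.resize(I["scene"][70:140,260:350,::-1],(400,311),interpolation=cv2.INTER_CUBIC)
cv2.imwrite("pics/st3.png",np.hstack([a,b]))
E
```

```text
scene [0.52918623 0.3241862  0.17800638] [293.73106167  79.57897042] [308.01831684  93.27454726]
top [0.52918623 0.3241862  0.17800638] [107.70081131 191.9598001 ] [125.30991686 207.72525606]
```

View pics/st3.png

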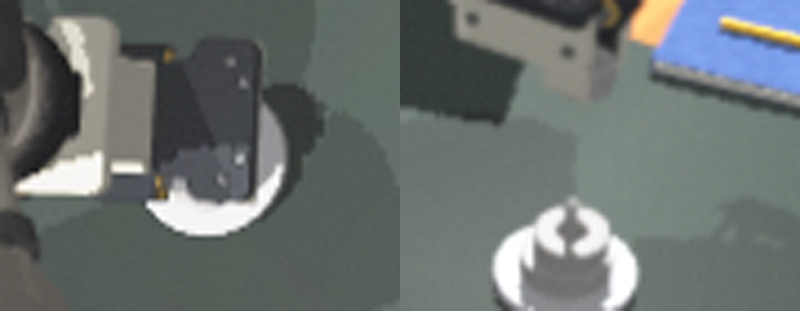

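The medium ring lies flat on the large one, centred on the spindle. The held small ring's edge at crop x≈615 (u≈308) agrees with the prediction.

Request:
send_rows:
  plan:
    - {"offset": [0, 0, 10], "yaw": 0}
    - {"offset": [0, 0, 20], "yaw": 0}
    - {"offset": [0, 0, 20], "yaw": 0}
    - {"offset": [0, 0, 15], "yaw": 0}
    - {"offset": [0, 0, 8], "yaw": 0}
    - {"offset": [0, 0, 6], "yaw": 0}
    - {"offset": [0, 0, 6], "yaw": 0}
    - {"offset": [0, 0, 5], "yaw": 0}
    - {"offset": [0, 0, 5], "yaw": 0}
    - {"offset": [0, 0, 4], "yaw": 0}
    - {"offset": [0, 0, 2], "yaw": 0}
    - {"offset": [0, 0, 0], "yaw": 0}
    - {"offset": [0, 0, 0], "yaw": 0}

```text
time: 32.9
tool_pos: [0.5298, 0.325, 0.0779]
tool_rot: [3.141, 0.0, -3.14]
contact_force: [-0.5, -1.1, 0.4]
opening: 0.0323
grip_force: 20.0
```

Request:
send_rows:
  plan:
    - {"offset": [0, 0, 2], "yaw": 0}
    - {"offset": [0, 0, 1], "yaw": 0}
    - {"offset": [0, 0, 1], "yaw": 0}
    - {"offset": [0, 0, 0], "yaw": 0}
    - {"offset": [0, 0, 0], "yaw": 0}

```text
time: 33.4
tool_pos: [0.5296, 0.3249, 0.0737]
tool_rot: [3.141, 0.0, -3.14]
contact_force: [0.1, 0.2, -0.5]
opening: 0.0319
grip_force: 20.0
```

Request:
send_rows:
  plan:
    - {"offset": [0, 0, 1], "yaw": 0}
    - {"offset": [0, 0, 1], "yaw": 0}
    - {"offset": [0, 0, 1], "yaw": 0}
    - {"offset": [0, 0, 0], "yaw": 0}

```text
time: 33.8
tool_pos: [0.5296, 0.3249, 0.0708]
tool_rot: [3.141, 0.0, -3.14]
contact_force: [0.0, 0.2, -0.1]
opening: 0.0323
grip_force: 20.0
```

Request:
send_rows:
  plan:
    - {"offset": [0, 0, 0.5], "yaw": 0}
    - {"offset": [0, 0, 0], "yaw": 0}

```text
time: 34.0
tool_pos: [0.5297, 0.3249, 0.0707]
tool_rot: [3.141, 0.0, -3.14]
contact_force: [-1.2, -0.8, 4.7]
opening: 0.0325
grip_force: 20.0
```

Request:
send_rows:
  plan:
    - {"offset": [0, 0, 0], "yaw": 0}
    - {"offset": [0, 0, 0], "yaw": 0}
    - {"offset": [0, 0, 0], "yaw": 0}
    - {"offset": [0, 0, 0], "yaw": 0}
    - {"offset": [0, 0, 0], "yaw": 0}
    - {"offset": [0, 0, 0], "yaw": 0}
    - {"offset": [0, 0, -5], "yaw": 0}
    - {"offset": [0, 0, -10], "yaw": 0}
    - {"offset": [0, 0, -20], "yaw": 0}
    - {"offset": [0, 0, -25], "yaw": 0}
    - {"offset": [0, 0, -25], "yaw": 0}
    - {"offset": [0, 0, -20], "yaw": 0}
    - {"offset": [0, 0, -5], "yaw": 0}
  hand: 0.1

```text
time: 35.3
tool_pos: [0.5308, 0.3255, 0.1839]
tool_rot: [3.139, 0.005, -3.14]
contact_force: [0.1, 0.3, -0.3]
opening: 0.0825
grip_force: 0.0
```

Request:
send_rows:
  plan:
    - {"offset": [4, -10, 0], "yaw": 0}
    - {"offset": [8, -18, 0], "yaw": 0}
    - {"offset": [10, -24, 0], "yaw": 0}
    - {"offset": [10, -24, 0], "yaw": 0}
    - {"offset": [10, -24, 0], "yaw": 0}
    - {"offset": [10, -24, 0], "yaw": 0}
    - {"offset": [10, -24, 0], "yaw": 0}
    - {"offset": [8, -20, 0], "yaw": 0}
    - {"offset": [5, -12, 0], "yaw": 0}
    - {"offset": [3, -7, 0], "yaw": 0}
    - {"offset": [0, 0, 0], "yaw": 0}
    - {"offset": [0, 0, 0], "yaw": 0}

```text
time: 36.5
tool_pos: [0.4521, 0.1381, 0.1801]
tool_rot: [3.141, 0.0, -3.141]
contact_force: [1.5, 0.8, -0.2]
opening: 0.0826
grip_force: 0.0
```

Look at the stack before going on, then descend to TCP z 0.058.

```bash
python3 - <<'E'
from h import *
I={n:read_camera(n) for n in("scene","top")}
a=cv2.resize(I["top"][170:240,90:180,::-1],(400,311),interpolation=cv2.INTER_CUBIC);b=cv2.resize(I["scene"][70:180,220:360,::-1],(400,311),interpolation=cv2.INTER_CUBIC)
cv2.imwrite("pics/st4.png",np.hstack([a,b]))
E
```

```text
(no output)
```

View pics/st4.png

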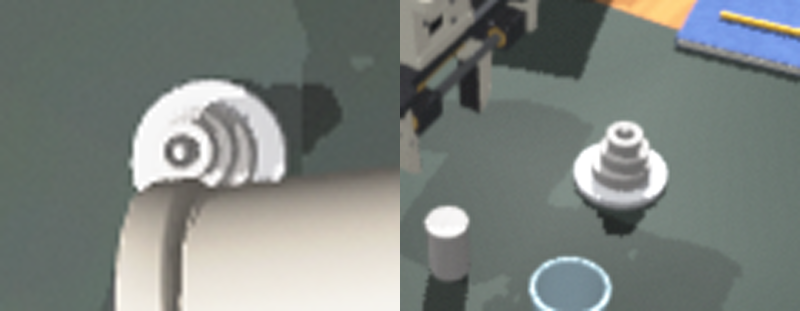

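Request:
send_rows:
  plan:
    - {"offset": [0, 0, 10], "yaw": 0}
    - {"offset": [0, 0, 20], "yaw": 0}
    - {"offset": [0, 0, 25], "yaw": 0}
    - {"offset": [0, 0, 25], "yaw": 0}
    - {"offset": [0, 0, 18], "yaw": 0}
    - {"offset": [0, 0, 12], "yaw": 0}
    - {"offset": [0, 0, 8], "yaw": 0}
    - {"offset": [0, 0, 4], "yaw": 0}
    - {"offset": [0, 0, 0], "yaw": 0}
    - {"offset": [0, 0, 0], "yaw": 0}

```text
time: 37.6
tool_pos: [0.4522, 0.138, 0.0586]
tool_rot: [3.141, 0.001, -3.14]
contact_force: [0.2, 0.3, 1.5]
opening: 0.0828
grip_force: 0.0
```

Request:
send_rows:
  plan:
    - {"offset": [0, 0, 0], "yaw": 0}
    - {"offset": [0, 0, 0], "yaw": 0}
    - {"offset": [0, 0, 0], "yaw": 0}
    - {"offset": [0, 0, 0], "yaw": 0}
    - {"offset": [0, 0, 0], "yaw": 0}
    - {"offset": [0, 0, 0], "yaw": 0}
    - {"offset": [0, 0, 0], "yaw": 0}
    - {"offset": [0, 0, 0], "yaw": 0}
    - {"offset": [0, 0, 0], "yaw": 0}
    - {"offset": [0, 0, 0], "yaw": 0}
    - {"offset": [0, 0, 0], "yaw": 0}
    - {"offset": [0, 0, 0], "yaw": 0}
  hand: 1
  squeeze: 45

```text
time: 38.8
tool_pos: [0.4519, 0.1377, 0.0582]
tool_rot: [-3.142, 0.0, -3.14]
contact_force: [0.5, -1.9, -0.2]
opening: 0.037
grip_force: 45.0
```

The stack of three is concentric and flat (top crop 182,150). The cylinder is gripped. Lift and carry it to the well.

Request:
send_rows:
  plan:
    - {"offset": [0, 0, -6], "yaw": 0}
    - {"offset": [0, 0, -12], "yaw": 0}
    - {"offset": [0, 0, -20], "yaw": 0}
    - {"offset": [0, 0, -25], "yaw": 0}
    - {"offset": [0, 0, -25], "yaw": 0}
    - {"offset": [0, 0, -25], "yaw": 0}
    - {"offset": [0, 0, -20], "yaw": 0}
    - {"offset": [0, 0, -8], "yaw": 0}

```text
time: 39.6
tool_pos: [0.452, 0.1381, 0.2007]
tool_rot: [3.141, 0.002, -3.14]
contact_force: [-0.2, -0.2, -5.1]
opening: 0.0369
grip_force: 45.0
```

Request:
send_rows:
  plan:
    - {"offset": [-1, -10, 0], "yaw": 0}
    - {"offset": [-3, -20, 0], "yaw": 0}
    - {"offset": [-4, -27, 0], "yaw": 0}
    - {"offset": [-4, -27, 0], "yaw": 0}
    - {"offset": [-4, -27, 0], "yaw": 0}
    - {"offset": [-4, -27, 0], "yaw": 0}
    - {"offset": [-4, -27, 0], "yaw": 0}
    - {"offset": [-4, -27, 0], "yaw": 0}
    - {"offset": [-4, -27, 0], "yaw": 0}
    - {"offset": [-4, -27, 0], "yaw": 0}
    - {"offset": [-4, -27, 0], "yaw": 0}
    - {"offset": [-4, -27, 0], "yaw": 0}
    - {"offset": [-4, -27, 0], "yaw": 0}
    - {"offset": [-4, -27, 0], "yaw": 0}
    - {"offset": [-3, -27, 0], "yaw": 0}
    - {"offset": [-3, -27, 0], "yaw": 0}
    - {"offset": [-1, -22, 0], "yaw": 0}
    - {"offset": [0, -14, 0], "yaw": 0}
    - {"offset": [0, 0, 0], "yaw": 0}
    - {"offset": [0, 0, 0], "yaw": 0}

```text
time: 41.6
tool_pos: [0.5107, -0.3056, 0.198]
tool_rot: [3.139, -0.002, -3.141]
contact_force: [0.0, -0.4, -5.5]
opening: 0.0376
grip_force: 45.0
```

```bash
python3 - <<'E'
from h import *
I={n:read_camera(n) for n in("scene","top")}
tp=status.observe()["tool_pos"]; z=tp[2]-.058
for n in I:
    p=proj(n,cyl(tp[0],tp[1],.019,z,z+.06)); print(n,tp,p.min(0),p.max(0))
    L=models.regions_of(n,"cylinder_mid"); print([(round(d["conf"],2),d["extent"]) for d in L])
cv2.imwrite("pics/c1.png",np.hstack([cv2.resize(I["top"][180:270,330:450,::-1],(400,300)),cv2.resize(I["scene"][230:365,30:210,::-1],(400,300))]))
E
```

```text
scene [ 0.51114836 -0.30500456  0.19873509] [ 87.34346002 262.98048498] [124.15702516 300.94558285]
[(0.95, [94.2, 269.1, 124.8, 303.5]), (0.39, [278.1, 114.7, 313.7, 141.1])]
top [ 0.51114836 -0.30500456  0.19873509] [387.53684168 205.00020069] [414.3141268  223.68596543]
[]
```

View pics/c1.png

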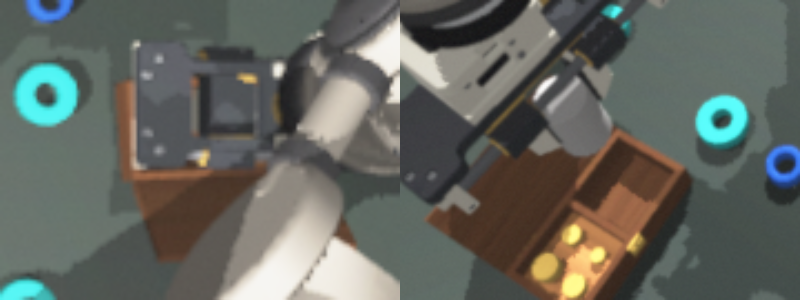

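The cylinder hangs upright over the well (scene crop ~580,110), consistent with prediction. Lowering.

Request:
send_rows:
  plan:
    - {"offset": [0, -1, 10], "yaw": 0}
    - {"offset": [0, 0, 20], "yaw": 0}
    - {"offset": [0, 0, 22], "yaw": 0}
    - {"offset": [0, 0, 20], "yaw": 0}
    - {"offset": [0, 0, 14], "yaw": 0}
    - {"offset": [0, 0, 8], "yaw": 0}
    - {"offset": [0, 0, 6], "yaw": 0}
    - {"offset": [0, 0, 6], "yaw": 0}
    - {"offset": [0, 0, 6], "yaw": 0}
    - {"offset": [0, 0, 6], "yaw": 0}
    - {"offset": [0, 0, 5], "yaw": 0}
    - {"offset": [0, 0, 3], "yaw": 0}
    - {"offset": [0, 0, 1], "yaw": 0}
    - {"offset": [0, 0, 0], "yaw": 0}
    - {"offset": [0, 0, 0], "yaw": 0}

```text
time: 43.3
tool_pos: [0.5115, -0.3072, 0.0725]
tool_rot: [-3.141, 0.0, -3.14]
contact_force: [-0.4, -0.1, -5.1]
opening: 0.037
grip_force: 45.0
```

Request:
send_rows:
  plan:
    - {"offset": [0, 0, 2], "yaw": 0}
    - {"offset": [0, 0, 1], "yaw": 0}
    - {"offset": [0, 0, 1], "yaw": 0}
    - {"offset": [0, 0, 0], "yaw": 0}

```text
time: 43.7
tool_pos: [0.5113, -0.307, 0.068]
tool_rot: [3.141, -0.0, -3.14]
contact_force: [-0.1, 1.3, -5.1]
opening: 0.0366
grip_force: 45.0
```

Request:
send_rows:
  plan:
    - {"offset": [0, 0, 1], "yaw": 0}
    - {"offset": [0, 0, 1], "yaw": 0}
    - {"offset": [0, 0, 1], "yaw": 0}
    - {"offset": [0, 0, 1], "yaw": 0}
    - {"offset": [0, 0, 0], "yaw": 0}

```text
time: 44.2
tool_pos: [0.5114, -0.3071, 0.0643]
tool_rot: [-3.142, 0.0, -3.14]
contact_force: [-1.0, 0.3, -4.3]
opening: 0.0372
grip_force: 45.0
```

Request:
send_rows:
  plan:
    - {"offset": [0, 0, 0.5], "yaw": 0}
    - {"offset": [0, 0, 0], "yaw": 0}

```text
time: 44.4
tool_pos: [0.5115, -0.3072, 0.0643]
tool_rot: [-3.141, 0.0, -3.14]
contact_force: [-2.0, 0.6, -0.2]
opening: 0.0374
grip_force: 45.0
```

Contact. Open partly, rise, and check.

Request:
send_rows:
  plan:
    - {"offset": [0, 0, 0], "yaw": 0}
    - {"offset": [0, 0, 0], "yaw": 0}
    - {"offset": [0, 0, 0], "yaw": 0}
    - {"offset": [0, 0, 0], "yaw": 0}
    - {"offset": [0, 0, 0], "yaw": 0}
    - {"offset": [0, 0, 0], "yaw": 0}
    - {"offset": [0, 0, -5], "yaw": 0}
    - {"offset": [0, 0, -10], "yaw": 0}
    - {"offset": [0, 0, -20], "yaw": 0}
    - {"offset": [0, 0, -25], "yaw": 0}
    - {"offset": [0, 0, -25], "yaw": 0}
    - {"offset": [0, 0, -25], "yaw": 0}
    - {"offset": [0, 0, -25], "yaw": 0}
    - {"offset": [0, 0, -10], "yaw": 0}
  hand: 0.2

```text
time: 45.8
tool_pos: [0.5122, -0.3077, 0.2123]
tool_rot: [-3.138, 0.004, -3.14]
contact_force: [0.3, 0.3, -0.5]
opening: 0.0735
grip_force: 0.0
```

Request:
send_rows:
  plan:
    - {"offset": [0, 10, 0], "yaw": 0}
    - {"offset": [0, 20, 0], "yaw": 0}
    - {"offset": [0, 25, 0], "yaw": 0}
    - {"offset": [0, 25, 0], "yaw": 0}
    - {"offset": [0, 25, 0], "yaw": 0}
    - {"offset": [0, 25, 0], "yaw": 0}
    - {"offset": [0, 25, 0], "yaw": 0}
    - {"offset": [0, 25, 0], "yaw": 0}
    - {"offset": [0, 20, 0], "yaw": 0}
    - {"offset": [0, 10, 0], "yaw": 0}
    - {"offset": [0, 0, 0], "yaw": 0}
    - {"offset": [0, 0, 0], "yaw": 0}
    - {"offset": [0, 0, 0], "yaw": 0}
    - {"offset": [0, 0, 0], "yaw": 0}

```text
time: 47.2
tool_pos: [0.5111, -0.0979, 0.2085]
tool_rot: [3.142, -0.0, -3.142]
contact_force: [0.2, -0.1, 0.5]
opening: 0.0736
grip_force: 0.0
```

```bash
python3 - <<'E'
from h import *
I={n:read_camera(n) for n in("scene","top")}
for n in I:
    L=models.regions_of(n,"cylinder_mid")
    print(n,[(round(d["conf"],2),d["extent"],locate({n:maskc(d["mask"])},.019,.006,.066)[0]) for d in L])
cv2.imwrite("pics/fin.png",np.hstack([cv2.resize(I["top"][::1,:,::-1],(400,300)),cv2.resize(I["scene"][:,:,::-1],(400,300))]))
E
```

```text
scene [(0.96, [118.8, 298.0, 143.6, 328.3], array([ 0.51242982, -0.30479001])), (0.73, [247.4, 216.0, 262.8, 236.4], array([ 0.60107595, -0.01841426]))]
top []
```

View pics/fin.png

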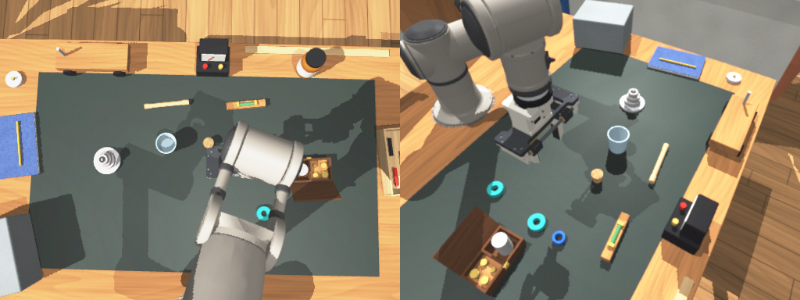

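The cylinder stands upright in the well (scene 502,240). The stack is intact (632,98) and the bystanders haven't moved. Handing in.

```bash
python3 -c "
from cell import ticket; print(ticket.hand_in())"
```

```text
the job is handed in; nothing more can be done
None
```

The job is handed in: the three rings are stacked flat on the spindle (widest lowest, smallest on top), the cylinder stands upright in the empty well, and the bystanders looked unmoved in the last pictures; the hand-in returned no verdict.

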